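# Put the stylus brush away and prove the kit box's lid has caught

### The arm

A 6-joint arm with a two-finger parallel gripper is mounted at the origin on the work surface. World frame = base frame: x ahead of the robot, y to its left, z up, the work surface at z = 0. Lengths are in m, angles in rad, forces in N, time in s.
With the tool pointing down it reaches from about 0.35 to 0.775 m from the base axis. Payload 5.5 kg.
Tool frame: the origin (TCP) lies at the very end of the fingers, on their centre line; the grasp point (between the pads) lies 19 mm behind it; z points along the fingers, y is the line along which they close (so a half turn about z gives the same grasp; the last joint's range is limited). The gripper opens to 85 mm and grips with 20 to 120 N. Pads are 22 mm wide; open, the fingers measure 114 mm over their backs; the gripper's body (76 mm by 85 mm) begins 54 mm behind the grasp point. The pads swing forward as they close: fully open they stand 13 mm farther back than shut.
Start: joints at [-1.251, 0.313, 0.046, 1.304, 0, 1.431], TCP at [0.255, -0.515, 0.231] pointing down, gripper open.
Joint ranges: [-2.76, 2.76], [-0.86, 1.69], [-1.03, 1.26], [-2.2, 2.34], [-1.47, 1.5], [-3.14, 3.14]. Speed limits (rad/s): [2.57, 2.57, 3.14, 3.14, 3.14, 3.14].

### API

Orientations are given as a unit quaternion [w, x, y, z].
In Python, from workcell import env, cams, ticket, spotter gives the robot as it stands.
- The arm moves only by the tool jog_arm, never from a script. Its argument "increments" is a list that holds one entry, the list of rows, each a list of 7 numbers: the shift along the tool's x, y, z in units of 0.25 m (1.0 is 0.25 m), then the turn, a rotation vector about the tool's x, y, z in units of 180 degrees (1.0 is 180 degrees), then the closure in counts, from 0 (fully open) to 255 (shut). A call has 1 to 20 rows; each row shifts and turns the commanded pose from where the row before left it, along the tool's axes as they then stand; what a row does not reach is not made up. A row lasts 1/10 s, in which the tool goes at most 50 mm and 8.59 degrees, less where a joint would pass 70% of its speed; a pose out of reach is approached as far as the arm can. A call with a number of a shift or a turn outside -1 to 1 is refused whole. A call with a gripper value outside its range is refused whole. The fingers move at their own pace and stop on an object; "force" is the grip in N (left out, the last holds). Time passes only in rows, so rows that do not move let the fingers close. It gives the time, the measured TCP pose, the force, the opening and the grip force at its end, in the units of the state.
- env.get_state(): the state, without advancing time (a new reading comes with each control period).
- cams.read_camera(name): name is "scene" or "side" or "wrist"; returns a dict with "pixels" (420x560x3 uint8, red, green, blue), "fx", "fy", "cx", "cy" (pixels), "xyz" and "attitude" of the camera in the world; the wrist camera has in their place "mount" (4x4, takes a point from camera to tool coordinates, whose origin is the TCP and whose axes are the flange's). Camera axes: x right, y down, z forward; pixel columns grow to the right and rows downward; lengths in m; the calibration is good to about 2 mm. A picture is of the moment at which its call begins: read the wrist's pose just before it. There is no depth.
- ticket.hand_in(): hands the job in; it is judged then, once.
Trained networks look in the newest picture that a camera, given by its name, has taken for a name from the list of things; names that differ only in an ending like _2 or _b are one class to them, and where a whole thing is asked for, a point or a joint stands for the part that bears it (a point fixed in the world has none). Each returns a list of dicts, best first, with "conf" (0 to 1); they miss things now and then, are a little off and sometimes report something else, mostly with a low value. They report only what shows in the picture. A call takes as long as a camera call. They do not tell look-alikes from the thing itself.
- spotter.find_in(target, camera): "uv" ([column, row] in pixels, amid what is visible of it).
- spotter.cut_out(target, camera): "region" (420x560 bool, what is visible of it) and "uv" ([column, row] in pixels, amid what is visible of it).
- spotter.landmark_of(target, camera): "uv" ([column, row] in pixels: a listed point, or the origin of a listed thing).
The state is a dict: "clock": time; "joint_pos": joint angles; "qvel": joint speeds; "tau": joint torques, N m; "tcp_pos": TCP position; "orientation": TCP orientation; "wrist_force": force on the tool from outside, world axes, zero at the start; "ft_torque": the same for the moment, N m; "finger_gap": finger opening in m; "grip_force": force on a finger pad.
Only numpy, scipy, OpenCV 4.12 (cv2) and the standard library are available. Lean on these libraries where they do the work, as an engineer would, in place of code of your own. Each camera call takes 0.05 s, during which the arm holds its last target. There are 200 camera calls.

### The job

Lay the brown stylus brush down inside the open green kit box (do not let go of it above the box), then swing the white lid shut and press its red knob until the hidden catch takes. The catch is stiffer on some days than others and the lid looks shut even when it has not taken, so give the knob a firm upward tug: if the lid gives, press it down again, harder, and tug again until it holds; never press or tug brutally. Let go with the lid caught, and do not disturb the other things on the table.

Things in the scene. Friction and masses are not known exactly. Their poses are not given: they have to be found in the camera images.
- kit: Green kit box, open on top, fixed. Outside 160 (x) x 130 (y) x 60 (z) mm, walls and floor 4 mm. Origin: centre of its underside; x runs from the front wall (nearer the robot) to the hinge wall. Only x, y and yaw vary. Inside the front wall, in the middle, the catch and the lid's tongue take up the first 25 mm: keep the brush at box x > -50 mm.
- kit_floor (a point): Point on the box's inner floor where the brush's middle is best laid, 5 mm behind the box's centre. The brush fits with its length along the box's x; laid so, the gripper (fingers closing along the box's y) clears the open lid.
- brush: Brown bakelite stylus brush, a bar 85 (x) x 16 (y) x 14 (z) mm lying flat, with a grey bristle tuft 16 mm long and 8 mm high on top near its +x end (22 mm high there), 35 g. Origin: centre of its underside, x along its length.
- brush_mid (a point): Middle of the brush's bar, 7 mm above its underside.
- lid (a joint): Angle of the white lid, rad: 0 down, up to 1.9 open (past upright, leaning away from the robot); turns about the box's y through point hinge. 200 g: stays near upright, sinks shut slowly from below 0.9. Shut but not caught it rests at 0.03 to 0.08 (4 to 11 mm up), caught at about 0; pressed on, its buffers give a little below 0. The press needed varies: 6 to 18 N at the knob.
- hinge (a point): Middle of the lid's hinge axis, on the box's far top edge (box x = +80, z = 60 mm).
- knob (a point): Centre of the red ball knob, 20 mm across on a steel neck 8 mm thick, standing on the lid near its front edge and carried by it: 140 mm from the hinge axis, the ball's centre 31 mm above the hinge axis' level when the lid is down and 24.5 mm above the lid's face. The lid plate is 168 x 142 x 6 mm. Keep presses and tugs under 20 N.
- catch (a joint): How far the sprung catch plate has been drawn up by the caught lid, m: 0 at rest, about 2.5 N of tug at the knob for each mm, on top of some 2 N for the lid itself and about 1 mm of free play; a firm tug of 10 N draws it 2 to 3 mm. It stays 0 if the lid has not caught.
- buffer (a joint): How far the two sprung rubber buffers under the lid's front corners are squeezed, m: 0 with the lid up or resting on them, 6 N of press for each mm. More than 4 mm (25 N) would harm the lid.
- level: Bystander: green glass bubble level with brass ends, 84 x 21 x 21 mm. Origin under its centre.
- driver: Bystander: jeweller's screwdriver with a blue handle, 110 mm long, 12 mm high. Origin under its middle.
- weight: Bystander: pewter record weight, 72 mm across, 36 mm high. Origin under its centre.
- jar: Bystander: amber jar, 52 mm across, 50 mm high. Origin under its centre.
Not all that is in view belongs to the job. Several things look just like the brush: the one meant starts farthest from the robot's base. Leave any turquoise look-alike of the kit alone.

How it is judged:
By the outcome, as a careful person would: the job done as asked, in the order asked, and still so for the second after the job is handed in, with the robot touching nothing.
It also fails if it takes over 72 s, if anything falls off the work surface, if the arm or the gripper's body presses on something with over 40 N, if the wrist force passes 120 N, or if a joint passes its speed limit or range.

## Working session

There is one attempt and no reset: what is moved stays moved. The work goes in short steps, Python scripts to look and compute and a tool call to move; the robot and the scene stay as the last step left them, time stands still between calls to the robot, and variables do not carry over. Pictures are saved under pics/ and viewed, at most 10 in all, crops included, and the job is handed in when it is done.

Besides the shell and the picture viewer there is one more tool, called as name(argument=value, ...) on one line, values as JSON. jog_arm: Moves the arm, as the interface text tells. Shifts and turns lie within -1 to 1; 1 stands for 0.25 m of shift or 180 degrees of turn. Its arguments: {"type":"object","properties":{"increments":{"type":"array"},"force":{"type":"number"}},"required":["increments"]}

```bash
ls; mkdir -p pics; cat > h.py <<'E'
import numpy as np, cv2
from scipy.spatial.transform import Rotation as R
from workcell import env, cams, ticket, spotter
def rot(q):
    return R.from_quat([q[1],q[2],q[3],q[0]]).as_matrix()
def attm(a):
    a=np.array(a,float)
    return a if a.shape==(3,3) else rot(a)
def cam(name):
    s=env.get_state(); c=cams.read_camera(name)
    if 'mount' in c:
        T=np.eye(4);T[:3,:3]=rot(s['orientation']);T[:3,3]=s['tcp_pos'];T=T@np.array(c['mount'])
        c['C'],c['R']=T[:3,3],T[:3,:3]
    else: c['C'],c['R']=np.array(c['xyz']),attm(c['attitude'])
    return c
def ray(c,uv):
    d=np.array([(uv[0]-c['cx'])/c['fx'],(uv[1]-c['cy'])/c['fy'],1]);return c['R']@d
def atz(c,uv,z):
    d=ray(c,uv);return c['C']+d*(z-c['C'][2])/d[2]
def proj(c,p):
    q=c['R'].T@(np.array(p)-c['C']);return np.array([c['fx']*q[0]/q[2]+c['cx'],c['fy']*q[1]/q[2]+c['cy']])
def save(c,n,box=None,s=1):
    im=c['pixels'][:,:,::-1]
    if box: im=im[box[1]:box[3],box[0]:box[2]]
    cv2.imwrite('pics/'+n,cv2.resize(im,None,fx=s,fy=s,interpolation=cv2.INTER_CUBIC))
E
python3 - <<'E'
from h import *
np.set_printoptions(precision=3,suppress=True)
a=[]
for n in ['scene','side']:
    c=cam(n);a.append(c['pixels'])
    print(n,c['C'],c['attitude'],c['fx'])
    for t,z in [('kit',0),('kit_floor',.004),('hinge',.06),('knob',.18),('brush',0),('brush_mid',.007),('level',0),('driver',0),('weight',0),('jar',0)]:
        for r in spotter.landmark_of(t,n): print(t,np.round(r['uv']),round(r['conf'],2),atz(c,r['uv'],z))
    save(c,n+'0.png',s=1.4)
print(env.get_state())
E
```

```text
pics
scene [ 0.706 -0.69   0.588] [-0.454  0.877  0.143 -0.071] 390.8533802937742
kit [302. 232.] 0.84 [0.5   0.026 0.   ]
kit [255. 174.] 0.65 [0.285 0.251 0.   ]
kit_floor [306. 231.] 0.66 [0.509 0.029 0.004]
hinge [274. 162.] 0.71 [0.353 0.234 0.06 ]
hinge [337. 224.] 0.62 [0.587 0.005 0.06 ]
knob [372. 186.] 0.89 [ 0.652 -0.004  0.18 ]
knob [247. 138.] 0.57 [0.328 0.118 0.18 ]
brush [189. 289.] 0.76 [ 0.339 -0.225  0.   ]
brush [305. 312.] 0.74 [ 0.578 -0.207  0.   ]
brush [224. 256.] 0.54 [ 0.362 -0.114  0.   ]
brush_mid [304. 312.] 0.91 [ 0.578 -0.214  0.007]
brush_mid [190. 289.] 0.77 [ 0.345 -0.232  0.007]
brush_mid [309. 232.] 0.64 [0.519 0.025 0.007]
brush_mid [223. 249.] 0.47 [ 0.353 -0.099  0.007]
level [249. 286.] 0.66 [ 0.45  -0.178  0.   ]
driver [372. 187.] 0.71 [0.63  0.291 0.   ]
driver [335. 222.] 0.54 [0.568 0.091 0.   ]
weight [365. 290.] 0.7 [ 0.678 -0.115  0.   ]
jar [305. 381.] 0.85 [ 0.619 -0.342  0.   ]
side [ 0.385 -0.72   0.809] [-0.366  0.929 -0.044  0.027] 446.51645590000976
kit [289. 207.] 0.93 [0.507 0.036 0.   ]
kit [199. 151.] 0.58 [0.283 0.274 0.   
[... 538 characters left out ...]
.233  0.007]
level [323. 194.] 0.74 [0.602 0.076 0.   ]
level [278. 279.] 0.55 [ 0.459 -0.175  0.   ]
driver [310. 339.] 0.79 [ 0.507 -0.319  0.   ]
weight [370. 244.] 0.87 [ 0.681 -0.095  0.   ]
jar [367. 344.] 0.92 [ 0.616 -0.341  0.   ]
{'clock': 1.1, 'joint_pos': array([-1.251,  0.313,  0.046,  1.304, -0.   ,  1.431]), 'qvel': array([ 0.   , -0.001,  0.003, -0.   , -0.   ,  0.   ]), 'tau': array([  0.001, -48.048,  29.882,   0.   ,   0.   ,   0.   ]), 'tcp_pos': array([ 0.255, -0.515,  0.231]), 'orientation': array([0.   , 0.974, 0.228, 0.   ]), 'wrist_force': array([ 0.849,  0.104, -0.052]), 'ft_torque': array([0.042, 0.02 , 0.038]), 'grip_force': 0.0, 'finger_gap': 0.08532405338987023}
```

View both.

View pics/scene0.png

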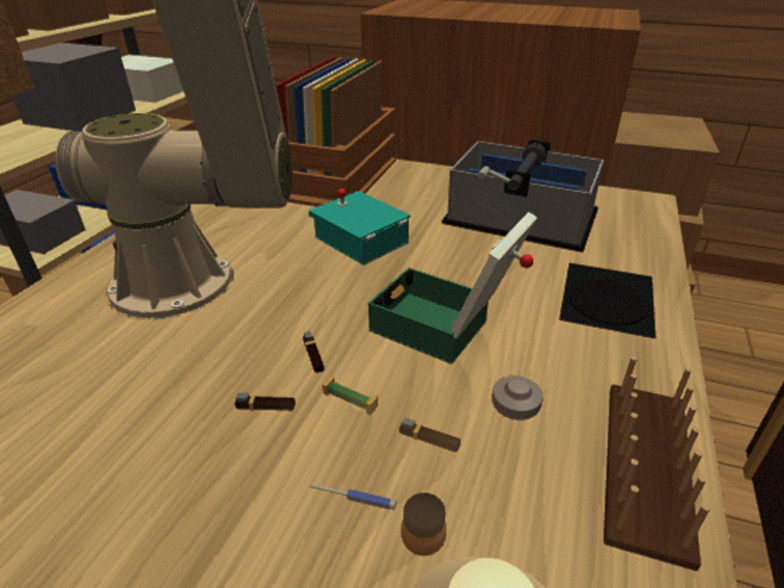

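View pics/side0.png

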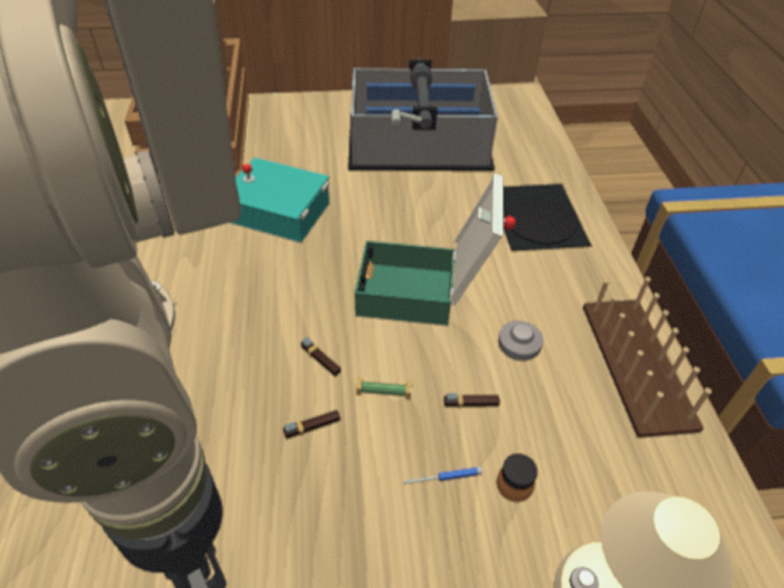

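jog_arm(increments=[[[0,0,0,0,0,-0.0474,0],[0,0,0,0,0,-0.0474,0],[0,0,0,0,0,-0.0474,0],[0,0,0,0,0,-0.0474,0],[0,0,0,0,0,-0.0474,0],[0,0,0,0,0,-0.0474,0],[0,0,0,0,0,-0.0474,0],[0,0,0,0,0,-0.0474,0],[0,0,0,0,0,-0.0474,0],[0,0,0,0,0,-0.0474,0],[0,0,0,0,0,-0.0474,0],[0,0,0,0,0,-0.0474,0],[0,0,0,0,0,-0.0474,0],[0,0,0,0,0,-0.0474,0],[0,0,0,0,0,-0.0474,0],[0,0,0,0,0,-0.0474,0],[0,0,0,0,0,-0.0474,0],[0,0,0,0,0,-0.0474,0]]], force=30)

```text
clock: 2.9
tcp_pos: [0.2552, -0.5153, 0.2313]
orientation: [0.0, -0.002, 1.0, -0.0]
wrist_force: [-0.6, -1.0, 0.4]
finger_gap: 0.0853
grip_force: 0.0
```

jog_arm(increments=[[[-0.13,0.122,0,0,0,0,0],[-0.13,0.122,0,0,0,0,0],[-0.13,0.122,0,0,0,0,0],[-0.13,0.122,0,0,0,0,0],[-0.13,0.122,0,0,0,0,0],[-0.13,0.122,0,0,0,0,0],[-0.13,0.122,0,0,0,0,0],[-0.13,0.122,0,0,0,0,0],[-0.13,0.122,0,0,0,0,0],[-0.13,0.122,0,0,0,0,0],[0,0,0,0,0,0,0],[0,0,0,0,0,0,0]]])

```text
clock: 4.1
tcp_pos: [0.581, -0.2098, 0.2309]
orientation: [-0.0, -0.001, 1.0, -0.0]
wrist_force: [-0.3, -0.4, -0.4]
finger_gap: 0.0854
grip_force: 0.0
```

```bash
python3 - <<'E'
from h import *
np.set_printoptions(precision=4,suppress=True)
s=env.get_state();print(s['clock'],s['tcp_pos'],s['orientation'],s['joint_pos'])
c=cam('wrist');print(c['C'],c['R'][:,2])
for t,z in [('brush_mid',.007),('brush',0)]:
    for r in spotter.landmark_of(t,'wrist'): print(t,r['uv'],r['conf'],atz(c,r['uv'],z))
for r in spotter.cut_out('brush','wrist'):
    m=r['region'];v,u=np.nonzero(m)
    P=np.array([atz(c,(a,b),.014)[:2] for a,b in zip(u[::5],v[::5])])
    rc=cv2.minAreaRect((P*1000).astype(np.float32)); print(r['conf'],rc)
save(c,'w1.png',s=1.2)
E
```

```text
4.1 [ 0.581  -0.2098  0.2309] [-0.0004 -0.0005  1.     -0.0001] [-0.4761  0.399   0.1686  1.341  -0.0005 -0.4772]
[ 0.5038 -0.2104  0.3727] [ 0.3024  0.0011 -0.9532]
brush_mid [278.0, 163.3] 0.65 [ 0.5765 -0.2134  0.007 ]
brush [284.2, 167.2] 0.95 [ 0.5822 -0.2066  0.    ]
```

View pics/w1.png

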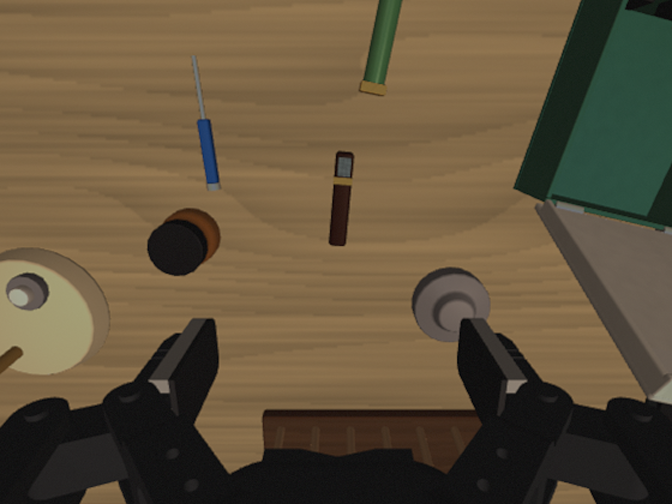

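```bash
python3 - <<'E'
from h import *
np.set_printoptions(precision=4,suppress=True)
c=cam('wrist')
f=lambda u,v,z: atz(c,(u/1.2,v/1.2),z)[:2]
a,b=f(344,152,.012),f(338,245,.007); print(a,b,(a+b)/2,np.degrees(np.arctan2(*(a-b)[::-1])))
a,b=f(515,188,0),f(585,0,0); print('box bottom',a,b,np.degrees(np.arctan2(*(a-b)[::-1])))
a,b=f(552,198,.06),f(621,0,.06); print('box top',a,b,np.degrees(np.arctan2(*(a-b)[::-1])))
E
```

```text
[ 0.5364 -0.2063] [ 0.6216 -0.2116] [ 0.579 -0.209] 176.42199344838434
box bottom [ 0.57   -0.0509] [ 0.4192 -0.0143] -13.653534683338503
box top [ 0.5669 -0.0475] [ 0.4326 -0.022 ] -10.734320480236494
```

jog_arm(increments=[[[0.008,0.003,0.16,0,0,0.02,0],[0,0,0.16,0,0,0,0],[0,0,0.16,0,0,0,0],[0,0,0.16,0,0,0,0],[0,0,0.067,0,0,0,0],[0,0,0.067,0,0,0,0],[0,0,0.067,0,0,0,0],[0,0,0.067,0,0,0,0],[0,0,0,0,0,0,0],[0,0,0,0,0,0,255],[0,0,0,0,0,0,255],[0,0,0,0,0,0,255],[0,0,0,0,0,0,255],[0,0,0,0,0,0,255],[0,0,0,0,0,0,255],[0,0,0,0,0,0,255],[0,0,0,0,0,0,255]]], force=30)

```text
clock: 6.05
tcp_pos: [0.5791, -0.2102, 0.0051]
orientation: [0.001, 0.032, 0.999, -0.0]
wrist_force: [-0.8, -0.0, 5.3]
finger_gap: 0.0151
grip_force: 30.6
```

jog_arm(increments=[[[0,0,-0.1,0,0,0,255],[0,0,-0.156,0,0,0,255],[0,0,-0.156,0,0,0,255],[0,0,-0.156,0,0,0,255],[0,0,-0.156,0,0,0,255],[0,0,-0.156,0,0,0,255],[0.055,0.156,0,0,0,0,255],[0.055,0.156,0,0,0,0,255],[0.055,0.156,0,0,0,0,255],[0.055,0.156,0,0,0,0,255],[0.055,0.156,0,0,0,0,255],[0.055,0.156,0,0,0,0,255],[0,0,0,0,0,0.026,255],[0,0,0,0,0,0.026,255],[0,0,0,0,0,0,255],[0,0,0,0,0,0,255]]])

```text
clock: 7.65
tcp_pos: [0.5111, 0.0288, 0.224]
orientation: [-0.0, 0.113, 0.994, -0.0]
wrist_force: [-0.4, -0.7, -1.2]
finger_gap: 0.015
grip_force: 29.9
```

```bash
python3 - <<'E'
from h import *
np.set_printoptions(precision=4,suppress=True)
s=env.get_state();print(s['clock'],s['tcp_pos'],s['orientation'],s['joint_pos'],s['finger_gap'])
c=cam('wrist');print(c['C'],c['R'])
for t,z in [('kit',0),('kit_floor',.004),('hinge',.06),('brush_mid',.23)]:
    for r in spotter.landmark_of(t,'wrist'): print(t,r['uv'],r['conf'],atz(c,r['uv'],z))
save(c,'w2.png',s=1.2)
E
```

```text
7.65 [0.5111 0.0288 0.224 ] [-0.0002  0.1126  0.9936 -0.0001] [-0.1006  0.1939 -0.1291  1.2482 -0.0001  0.1251] 0.015044786827103342
[0.4358 0.0457 0.3658] [[ 0.2234  0.929   0.295 ]
 [ 0.9747 -0.2131 -0.0672]
 [ 0.0004  0.3026 -0.9531]]
kit [279.8, 164.4] 0.77 [0.5076 0.0279 0.    ]
kit_floor [281.0, 169.7] 0.8 [0.5127 0.0281 0.004 ]
brush_mid [277.2, 271.2] 0.82 [0.5087 0.0273 0.23  ]
```

View pics/w2.png

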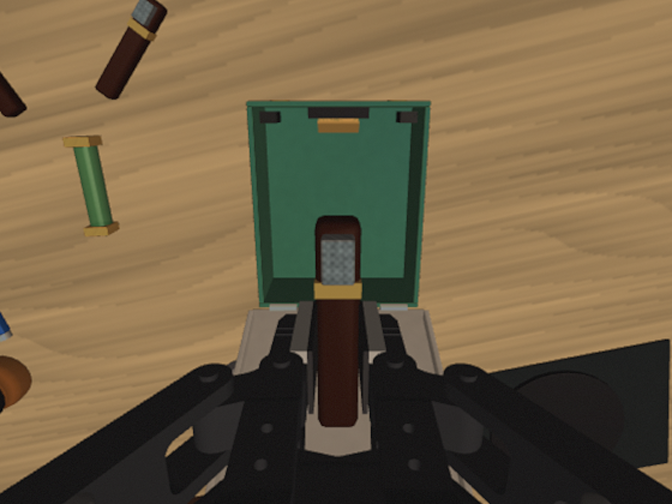

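jog_arm(increments=[[[-0.007,0,0.1,0,0,0,255],[0,0,0.16,0,0,0,255],[0,0,0.16,0,0,0,255],[0,0,0.16,0,0,0,255],[0,0,0.06,0,0,0,255],[0,0,0.06,0,0,0,255],[0,0,0.06,0,0,0,255],[0,0,0.04,0,0,0,255],[0,0,0.03,0,0,0,255],[0,0,0.014,0,0,0,255],[0,0,0,0,0,0,255],[0,0,0,0,0,0,255]]])

```text
clock: 9.1
tcp_pos: [0.5135, 0.0283, 0.0138]
orientation: [0.0, 0.114, 0.994, -0.0]
wrist_force: [-0.4, 0.6, -1.2]
finger_gap: 0.015
grip_force: 29.9
```

jog_arm(increments=[[[0,0,0.008,0,0,0,255],[0,0,0.006,0,0,0,255],[0,0,0.004,0,0,0,255],[0,0,0,0,0,0,255]]])

```text
clock: 9.5
tcp_pos: [0.5131, 0.0284, 0.0091]
orientation: [0.0, 0.114, 0.994, -0.0]
wrist_force: [-0.7, 0.3, 1.8]
finger_gap: 0.0149
grip_force: 30.2
```

jog_arm(increments=[[[0,0,0,0,0,0,140],[0,0,0,0,0,0,140],[0,0,0,0,0,0,140],[0,0,0,0,0,0,140],[0,0,0,0,0,0,140],[0,0,-0.04,0,0,0,140],[0,0,-0.08,0,0,0,140],[0,0,-0.16,0,0,0,140],[0,0,-0.16,0,0,0,140],[0,0,-0.16,0,0,0,140],[0,0,-0.16,0,0,0,140],[0,0,-0.16,0,0,0,140],[0,0,0,0,0,0,140]]])

```text
clock: 10.8
tcp_pos: [0.5159, 0.0282, 0.2456]
orientation: [0.006, 0.113, 0.994, 0.0]
wrist_force: [0.9, 0.1, -0.1]
finger_gap: 0.0385
grip_force: 0.0
```

```bash
python3 - <<'E'
from h import *
np.set_printoptions(precision=4,suppress=True)
s=env.get_state();print(s['clock'],s['tcp_pos'],s['orientation'],s['joint_pos'],s['finger_gap'])
c=cam('wrist')
for t,z in [('brush_mid',.011),('hinge',.06)]:
    for r in spotter.landmark_of(t,'wrist'): print(t,r['uv'],r['conf'],atz(c,r['uv'],z))
save(c,'w3.png')
cs={n:cam(n) for n in('scene','side')}
K=np.array([.5075,.0285,0]);y=np.radians(-13);ex=np.array([np.cos(y),np.sin(y),0]);ez=np.array([0,0,1]);H=K+.08*ex+.06*ez
kn=lambda th:H+.14*(-np.cos(th)*ex+np.sin(th)*ez)+.031*(np.sin(th)*ex+np.cos(th)*ez)
for n,c in cs.items():
    us=[r['uv'] for r in spotter.landmark_of('knob',n)];print(n,us)
    for th in(1.5,1.6,1.7,1.8,1.9):print(th,kn(th),proj(c,kn(th)))
# lid region
img=np.hstack([c['pixels'][90:230,240:440] for c in cs.values()]);cv2.imwrite('pics/k3.png',cv2.resize(img[:,:,::-1],None,fx=2,fy=2))
E
```

```text
10.8 [0.5159 0.0282 0.2456] [0.0055 0.1135 0.9935 0.    ] [-0.1009  0.1866 -0.0853  1.2878 -0.0001  0.1266] 0.038510384587063726
brush_mid [278.5, 160.3] 0.94 [0.5124 0.0262 0.011 ]
brush_mid [115.7, 35.0] 0.55 [ 0.3543 -0.1018  0.011 ]
hinge [282.9, 243.6] 0.59 [0.589  0.0132 0.06  ]
scene [[248.7, 139.0], [371.2, 185.2]]
1.5 [0.6059 0.0058 0.2018] [351.2706 169.8321]
1.6 [0.6196 0.0026 0.199 ] [357.5821 172.8873]
1.7 [ 0.633  -0.0005  0.1948] [363.7199 176.534 ]
1.8 [ 0.6459 -0.0034  0.1893] [369.5971 180.7297]
1.9 [ 0.6581 -0.0063  0.1825] [375.1298 185.4212]
side [[176.9, 121.4], [362.1, 157.9]]
1.5 [0.6059 0.0058 0.2018] [339.6798 149.9479]
1.6 [0.6196 0.0026 0.199 ] [346.1097 151.5862]
1.7 [ 0.633  -0.0005  0.1948] [352.2693 153.7084]
1.8 [ 0.6459 -0.0034  0.1893] [358.079  156.2832]
1.9 [ 0.6581 -0.0063  0.1825] [363.4664 159.2729]
```

View pics/w3.png

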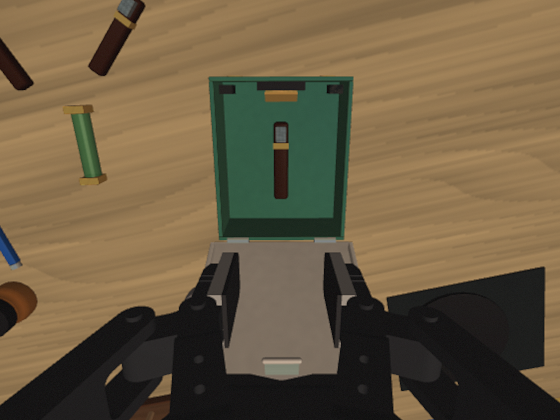

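View pics/k3.png

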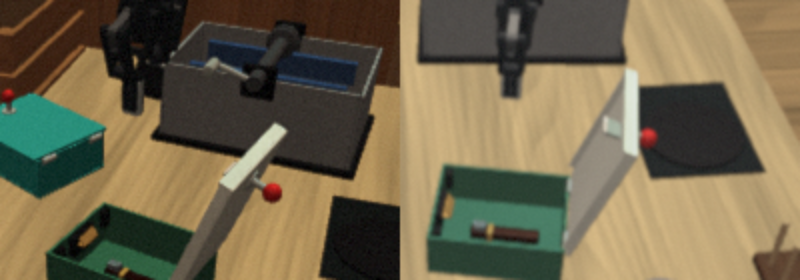

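jog_arm(increments=[[[-0.145,-0.002,0,0,0,0,140],[-0.145,-0.002,0,0,0,0,140],[-0.145,-0.002,0,0,0,0,140],[-0.145,0,0,0,0,0,140],[0,0,0,0,0,0,140],[0,0,0,0,0,0,140]]], force=20)

```text
clock: 11.75
tcp_pos: [0.6535, -0.0059, 0.2364]
orientation: [-0.002, 0.114, 0.994, 0.0]
wrist_force: [-0.2, -0.1, 0.2]
finger_gap: 0.0383
grip_force: 0.0
```

```bash
python3 - <<'E'
from h import *
np.set_printoptions(precision=4,suppress=True)
s=env.get_state();print(s['clock'],s['tcp_pos'],s['orientation'],s['joint_pos'],s['finger_gap'])
c=cam('wrist')
for r in spotter.landmark_of('knob','wrist'): print(r['uv'],r['conf'],atz(c,r['uv'],.185))
print(proj(c,[.6545,-.0054,.1847]))
im=c['pixels'].astype(int);m=(im[:,:,0]>110)&(im[:,:,1]<50)&(im[:,:,2]<50)
v,u=np.nonzero(m);print(len(u),u.mean() if len(u) else 0,v.mean() if len(u) else 0)
w=cam('side');save(w,'s4.png',(260,40,460,240),2)
save(c,'w4.png')
a,b=cv2.imread('pics/s4.png'),cv2.imread('pics/w4.png')
cv2.imwrite('pics/m4.png',np.hstack([a,cv2.resize(b,(400,300)) if 0 else cv2.copyMakeBorder(cv2.resize(b,(400,300)),0,100,0,0,0)]))
E
```

```text
11.75 [ 0.6535 -0.0059  0.2364] [-0.002   0.1137  0.9935  0.    ] [-0.1318  0.4757  0.2996  1.3988 -0.      0.0962] 0.03833003809703422
[282.6, 230.0] 0.94 [ 0.6553 -0.0057  0.185 ]
[282.8264 228.4253]
385 286.0025974025974 237.91948051948052
```

View pics/m4.png

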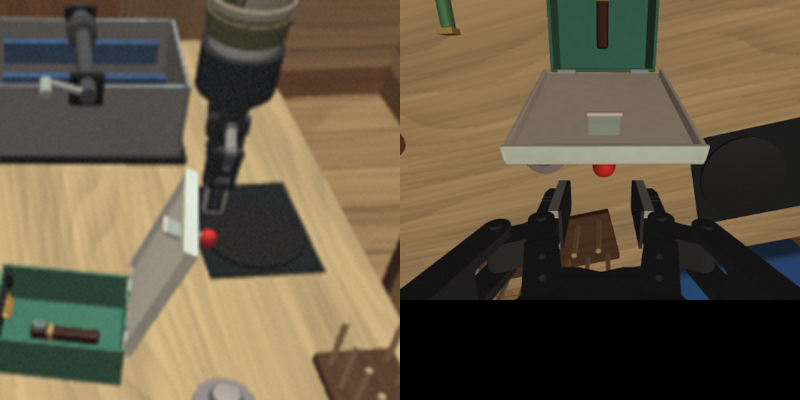

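jog_arm(increments=[[[-0.014,0,0.068,0,0,0,140],[0,0,0.068,0,0,0,140],[0,0,0.068,0,0,0,140],[0,0,0.068,0,0,0,140],[0,0,0,0,0,0,140],[0,0,0,0,0,0,140]]])

```text
clock: 12.5
tcp_pos: [0.6566, -0.0063, 0.1717]
orientation: [0.0, 0.113, 0.994, -0.0]
wrist_force: [0.0, -0.4, 0.0]
finger_gap: 0.0386
grip_force: 0.0
```

jog_arm(increments=[[[0,0,0.012,0,0,0,140],[0,0,0,0,0,0,255],[0,0,0,0,0,0,255],[0,0,0,0,0,0,255],[0,0,0,0,0,0,255],[0,0,0,0,0,0,255],[0,0,0,0,0,0,255]]], force=20)

```text
clock: 13.2
tcp_pos: [0.6581, -0.0046, 0.169]
orientation: [0.001, 0.113, 0.994, 0.002]
wrist_force: [0.4, 5.9, 1.8]
finger_gap: 0.0179
grip_force: 19.6
```

```bash
python3 - <<'E'
from h import *
np.set_printoptions(precision=4,suppress=True)
s=env.get_state();print(s['clock'],s['tcp_pos'],s['finger_gap'],s['wrist_force'])
r=np.hypot(.14,.031);a0=np.arctan2(.031,.14)
f=lambda th:np.array([-r*np.cos(th+a0),r*np.sin(th+a0)])  # along ex, up
p=f(1.87)
for th in np.arange(1.77,.05,-.1):
    q=f(th);d=(q-p)/.25;p=q;print('%.2f tool x %.3f z %.3f'%(th,-d[0],-d[1]))
E
```

```text
13.2 [ 0.6581 -0.0046  0.169 ] 0.017890648311593503 [0.4162 5.8549 1.7554]
1.77 tool x 0.051 z -0.026
1.67 tool x 0.054 z -0.021
1.57 tool x 0.055 z -0.015
1.47 tool x 0.057 z -0.010
1.37 tool x 0.057 z -0.004
1.27 tool x 0.057 z 0.002
1.17 tool x 0.057 z 0.008
1.07 tool x 0.056 z 0.013
0.97 tool x 0.054 z 0.019
0.87 tool x 0.052 z 0.024
0.77 tool x 0.049 z 0.029
0.67 tool x 0.046 z 0.034
0.57 tool x 0.043 z 0.038
0.47 tool x 0.039 z 0.042
0.37 tool x 0.034 z 0.046
0.27 tool x 0.029 z 0.049
0.17 tool x 0.024 z 0.052
0.07 tool x 0.019 z 0.054
```

jog_arm(increments=[[[0.051,0.004,-0.026,0,0,0,255],[0.054,0,-0.021,0,0,0,255],[0.055,0,-0.015,0,0,0,255],[0.057,0,-0.01,0,0,0,255],[0.057,0,-0.004,0,0,0,255],[0.057,0,0.002,0,0,0,255],[0,0,0,0,0,0,255]]])

```text
clock: 13.9
tcp_pos: [0.5766, 0.0141, 0.1885]
orientation: [0.001, 0.113, 0.994, 0.001]
wrist_force: [0.4, 2.8, 5.3]
finger_gap: 0.0182
grip_force: 20.4
```

jog_arm(increments=[[[0.057,0,0.008,0,0,0,255],[0.056,0,0.013,0,0,0,255],[0.054,0,0.019,0,0,0,255],[0.052,0,0.024,0,0,0,255],[0.049,0,0.029,0,0,0,255],[0.046,0,0.034,0,0,0,255],[0.043,0,0.038,0,0,0,255],[0.039,0,0.042,0,0,0,255],[0,0,0,0,0,0,255]]])

```text
clock: 14.8
tcp_pos: [0.4788, 0.0365, 0.1337]
orientation: [-0.001, 0.113, 0.994, 0.001]
wrist_force: [-2.3, 4.8, 1.5]
finger_gap: 0.0181
grip_force: 21.4
```

jog_arm(increments=[[[0.034,0,0.046,0,0,0,255],[0.029,0,0.049,0,0,0,255],[0.024,0,0.052,0,0,0,255],[0.012,0,0.04,0,0,0,255],[0,0,0,0,0,0,255],[0,0,0,0,0,0,255]]])

```text
clock: 15.4
tcp_pos: [0.4557, 0.0418, 0.0876]
orientation: [-0.001, 0.113, 0.994, 0.001]
wrist_force: [-3.5, 4.9, 0.0]
finger_gap: 0.0182
grip_force: 21.5
```

```bash
python3 - <<'E'
from h import *
np.set_printoptions(precision=4,suppress=True)
s=env.get_state();print(s['clock'],s['tcp_pos'],s['finger_gap'],s['wrist_force'])
for n in ('side','wrist','scene'):
    c=cam(n);print(n,[(r['uv'],r['conf'],atz(c,r['uv'],.095)) for r in spotter.landmark_of('knob',n)])
    if n=='side':save(c,'s5.png',(230,120,380,240),4)
E
```

```text
15.4 [0.4557 0.0418 0.0876] 0.018219304278275547 [-3.523   4.8558  0.0103]
side [([179.0, 124.1], 0.85, array([0.2399, 0.2737, 0.095 ])), ([265.6, 177.8], 0.65, array([0.4507, 0.0467, 0.095 ]))]
wrist [([282.2, 288.2], 0.92, array([0.4615, 0.0406, 0.095 ]))]
scene [([282.5, 187.1], 0.84, array([0.4389, 0.0612, 0.095 ])), ([246.0, 140.1], 0.74, array([0.2508, 0.2733, 0.095 ])), ([249.1, 289.0], 0.45, array([ 0.4943, -0.2679,  0.095 ])), ([245.6, 352.9], 0.21, array([ 0.5391, -0.3843,  0.095 ]))]
```

View pics/s5.png

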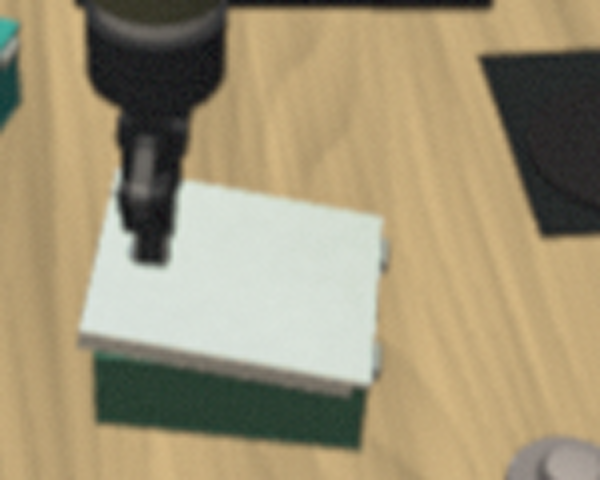

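jog_arm(increments=[[[0,0,0,0,0,0,255],[0,0,0,0,0,0,255],[0.004,0,0.01,0,0,0,255],[0.002,0,0.01,0,0,0,255],[0.002,0,0.01,0,0,0,255],[0,0,0.006,0,0,0,255],[0,0,0,0,0,0,255],[0,0,0,0,0,0,255]]], force=70)

```text
clock: 16.5
tcp_pos: [0.4531, 0.0424, 0.0792]
orientation: [-0.002, 0.113, 0.994, 0.001]
wrist_force: [-7.5, 6.5, 7.7]
finger_gap: 0.0164
grip_force: 68.6
```

jog_arm(increments=[[[0.006,0.005,0,0,0,0,255],[0,0,0.006,0,0,0,255],[0,0,0,0,0,0,255],[0,0,0,0,0,0,255]]])

```text
clock: 16.9
tcp_pos: [0.4529, 0.0425, 0.0778]
orientation: [-0.001, 0.114, 0.993, -0.001]
wrist_force: [-5.4, 1.2, 5.5]
finger_gap: 0.0163
grip_force: 68.5
```

jog_arm(increments=[[[0.004,0,0.006,0,0,0,255],[0,0,0,0,0,0,255],[0,0,0,0,0,0,255]]])

```text
clock: 17.2
tcp_pos: [0.4532, 0.0425, 0.0768]
orientation: [0.001, 0.113, 0.994, -0.001]
wrist_force: [-2.5, -0.5, 5.5]
finger_gap: 0.0163
grip_force: 68.7
```

jog_arm(increments=[[[0.003,0,0.006,0,0,0,255],[0,0,0,0,0,0,255],[0,0,0,0,0,0,255]]])

```text
clock: 17.5
tcp_pos: [0.4526, 0.0427, 0.0745]
orientation: [0.001, 0.114, 0.994, -0.001]
wrist_force: [0.2, -2.9, -1.0]
finger_gap: 0.0165
grip_force: 68.3
```

jog_arm(increments=[[[0,-0.003,0.006,0,0,0,255],[0,0,0.004,0,0,0,255],[0,0,0,0,0,0,255],[0,0,0,0,0,0,255]]])

```text
clock: 17.9
tcp_pos: [0.4535, 0.0424, 0.0723]
orientation: [0.002, 0.113, 0.994, -0.0]
wrist_force: [6.1, -0.3, -1.7]
finger_gap: 0.0166
grip_force: 68.2
```

jog_arm(increments=[[[-0.006,0,0.006,0,0,0,255],[0,0,0,0,0,0,255],[0,0,0,0,0,0,255]]])

```text
clock: 18.2
tcp_pos: [0.4531, 0.0425, 0.0706]
orientation: [0.0, 0.113, 0.994, 0.0]
wrist_force: [1.7, 1.6, 4.3]
finger_gap: 0.0164
grip_force: 68.7
```

jog_arm(increments=[[[0,0,0.006,0,0,0,255],[0,0,0,0,0,0,255],[0,0,0,0,0,0,255]]])

```text
clock: 18.5
tcp_pos: [0.453, 0.0425, 0.0697]
orientation: [0.0, 0.113, 0.994, 0.0]
wrist_force: [-1.5, 1.1, 11.6]
finger_gap: 0.0165
grip_force: 69.2
```

jog_arm(increments=[[[0,0,-0.006,0,0,0,255],[0,0,-0.006,0,0,0,255],[0,0,0,0,0,0,255],[0,0,0,0,0,0,255]]])

```text
clock: 18.9
tcp_pos: [0.4533, 0.0424, 0.0717]
orientation: [0.0, 0.113, 0.994, 0.0]
wrist_force: [4.7, 2.2, -0.0]
finger_gap: 0.0165
grip_force: 68.5
```

jog_arm(increments=[[[0,0,-0.006,0,0,0,255],[0,0,-0.006,0,0,0,255],[0,0,0,0,0,0,255],[0,0,0,0,0,0,255]]])

```text
clock: 19.3
tcp_pos: [0.4539, 0.0423, 0.0743]
orientation: [0.001, 0.114, 0.994, 0.0]
wrist_force: [7.5, 1.0, -6.2]
finger_gap: 0.0161
grip_force: 68.3
```

jog_arm(increments=[[[-0.006,0,-0.006,0,0,0,255],[0,0,-0.004,0,0,0,255],[0,0,0,0,0,0,255],[0,0,0,0,0,0,255]]])

```text
clock: 19.7
tcp_pos: [0.4542, 0.0422, 0.0759]
orientation: [-0.0, 0.114, 0.994, 0.0]
wrist_force: [6.0, 1.2, -10.2]
finger_gap: 0.0166
grip_force: 68.4
```

jog_arm(increments=[[[-0.006,0,-0.003,0,0,0,255],[0,0,0,0,0,0,255],[0,0,0,0,0,0,255],[0,0,0,0,0,0,255],[0,0,0,0,0,0,255]]])

```text
clock: 20.2
tcp_pos: [0.4543, 0.0422, 0.0762]
orientation: [-0.002, 0.113, 0.994, 0.0]
wrist_force: [5.7, 2.2, -10.9]
finger_gap: 0.0163
grip_force: 68.4
```

jog_arm(increments=[[[0,0,0.008,0,0,0,255],[0,0,0.01,0,0,0,255],[0,0,0,0,0,0,255],[0,0,0,0,0,0,255]]])

```text
clock: 20.6
tcp_pos: [0.4536, 0.0423, 0.0729]
orientation: [-0.002, 0.113, 0.994, 0.0]
wrist_force: [-2.9, 4.9, -1.4]
finger_gap: 0.0164
grip_force: 68.8
```

jog_arm(increments=[[[0,0,0,0,0,0,140],[0,0,0,0,0,0,140],[0,0,0,0,0,0,140],[0,0,0,0,0,0,140],[0,0,0,0,0,0,140],[0,0,-0.04,0,0,0,140],[0,0,-0.1,0,0,0,140],[0,0,-0.15,0,0,0,140],[0,0,-0.15,0,0,0,140],[0,0,-0.15,0,0,0,140],[0,0,0,0,0,0,140],[0,0,0,0,0,0,140]]])

```text
clock: 21.8
tcp_pos: [0.4565, 0.0416, 0.2224]
orientation: [0.002, 0.114, 0.994, -0.0]
wrist_force: [-0.5, -0.1, -0.4]
finger_gap: 0.0385
grip_force: 0.0
```

```bash
python3 - <<'E'
from h import *
np.set_printoptions(precision=4,suppress=True)
K=np.array([.5075,.0285,0]);y=np.radians(-13);ex=np.array([np.cos(y),np.sin(y),0]);ez=np.array([0,0,1]);H=K+.08*ex+.06*ez
kn=lambda th:H+.14*(-np.cos(th)*ex+np.sin(th)*ez)+.031*(np.sin(th)*ex+np.cos(th)*ez)
print(env.get_state()['tcp_pos'],env.get_state()['wrist_force'])
for n in('side','scene'):
    c=cam(n)
    im=c['pixels'].astype(int);m=((im[:,:,0]>110)&(im[:,:,1]<50)&(im[:,:,2]<50)).astype(np.uint8)
    print(n,cv2.connectedComponentsWithStats(m)[3],[r['uv'] for r in spotter.landmark_of('knob',n)],proj(c,kn(0)),proj(c,kn(.05)))
    save(c,n+'6.png',(200,100,400,300),2)
cv2.imwrite('pics/m6.png',np.hstack([cv2.imread('pics/side6.png'),cv2.imread('pics/scene6.png')]))
E
```

```text
[0.4565 0.0416 0.2224] [-0.4754 -0.0618 -0.3946]
side [[279.5505 209.5535]
 [ 99.2373  18.1864]
 [175.7    120.4   ]
 [265.     181.0714]] [[173.3, 120.8], [263.8, 179.4]] [265.0693 180.4699] [265.799  178.3615]
scene [[279.5058 209.5155]
 [237.      41.    ]
 [235.      42.    ]
 [220.      49.    ]
 [216.      51.    ]
 [218.      50.    ]
 [212.      53.    ]
 [214.      52.    ]
 [208.      55.    ]
 [210.      54.    ]
 [204.      57.    ]
 [206.      56.    ]
 [200.      59.    ]
 [202.      58.    ]
 [198.      60.    ]
 [243.6667 136.0667]
 [284.381  192.6667]] [[247.2, 138.5], [279.8, 191.9]] [283.8573 193.3546] [284.4696 191.0598]
```

View pics/m6.png

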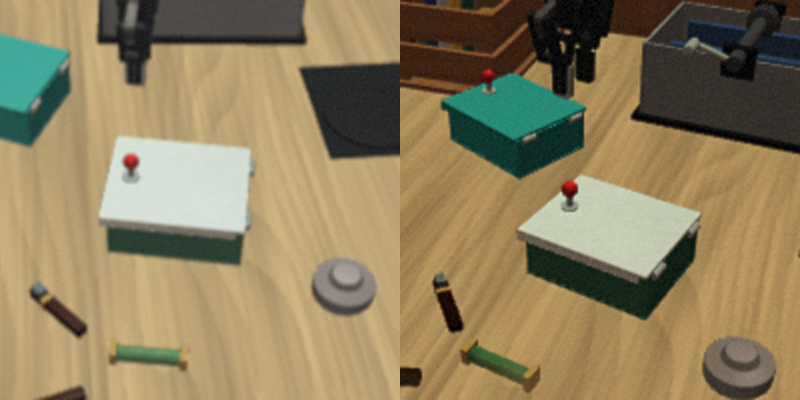

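The pictures show the lid flat and the knob at its shut position (side px 265,181; scene px 284,193). It held an 11 N tug, so I'm handing in.

```bash
python3 -c "
from h import *
print(ticket.hand_in())"
```

```text
the job is handed in; nothing more can be done
None
```

The brush is lying in the green kit box, the lid is shut and caught (it held a tug of about 11 N), the gripper has let go and is clear, and I have handed the job in; no verdict came back.

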